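# Fit the divider into the stock bin

## Task

Take the wider of the two dividers from the stand and slide it down into the pair of guide grooves in the blue stock bin, fully home on the bin's floor, so that it splits the bin in two. Leave the narrower divider standing in the stand, and let go.

Things in the scene. Friction and masses are not known exactly. Their poses are not given: they have to be found in the camera images.
- wide_divider: Upright grey plastic panel 134 mm wide (its y), 10 thick (x), 80 high, with a central tab 60 wide, 10 thick, from 80 to 122 mm above its lower edge; 0.12 kg. Origin: middle of the lower edge, z up. Grip the tab across its thickness. A half turn about z changes nothing. Stands loose in either slot of a fixed dark steel stand: slot floor at world z 8 mm, rails up to z 40 mm; lift straight up.
- narrow_divider: The other divider, to be left in the stand's other slot, which is parallel and 90 mm away: same plastic, thickness, heights, tab, axes and origin, but 90 mm wide, too narrow for the bin's grooves.
- bin: Blue stock bin, fixed, 240 mm long (its x, low front at -x), 156 wide (y), 82 high, side walls 4 thick. Halfway along, each side wall has a vertical groove between two grey ribs 16 mm deep; grooves 16 wide (along x), flaring to 36 over heights 60 to 80; 148 mm between side walls. Cartons 35 high lie 55 mm or more behind the slot. Origin: centre of the underside on the table, z up.
- bin_slot (a point): Centre of the slot on the bin's inner floor, 5 mm above the table, midway between the two grooves; axes as the bin's. The divider is home when the middle of its lower edge is here, its y along this y (either way round).

How it is judged:
By the outcome, as a careful person would: the job done as asked, in the order asked, and still so for the second after the job is handed in, with the robot touching nothing.
It also fails if it takes over 40 s, if anything falls off the work surface, if the arm or the gripper's body presses on something with over 40 N, if the wrist force passes 120 N, or if a joint passes its speed limit or range.

## Robot

A 7-joint arm with a two-finger parallel gripper is mounted at the origin on the work surface. World frame = base frame: x ahead of the robot, y to its left, z up, the work surface at z = 0. Lengths are in mm, angles in rad, forces in N, time in s.
With the tool pointing down it reaches from about 400 to 850 mm from the base axis. Payload 4.5 kg.
Tool frame: the origin (TCP) lies at the very end of the fingers, on their centre line; the grasp point (between the pads) lies 19 mm behind it; z points along the fingers, y is the line along which they close (so a half turn about z gives the same grasp; the last joint's range is limited). The gripper opens to 88 mm and grips with 3 to 60 N. Pads are 18 mm wide; open, the fingers measure 123 mm over their backs; the gripper's body (75 mm by 187 mm) begins 45 mm behind the grasp point.
Start: joints at [-1.189, 0.689, -0.195, 1.565, 0.157, 0.902, -0.215], TCP at [213.001, 587.609, 238.743] pointing down, gripper open.
Joint ranges: [-3.01, 3.01], [-0.46, 2.08], [-1.47, 1.51], [0.13, 2.56], [-1, 4.14], [0.04, 2.09], [-2.66, 2.66]. Speed limits (rad/s): [2.57, 2.57, 3.14, 3.14, 3.14, 3.14, 3.14].

## Interface

Orientations are given as a unit quaternion [x, y, z, w].
In Python, from bench import manip gives the robot as it stands.
- The arm moves only by the tool shift_gripper, called after ">>>" as name([rows], argument=value, ...), one row to a line, values as JSON. Schema: {"type":"object","properties":{"ticks":{"type":"array","items":{"type":"array","items":{"type":"number"},"minItems":6,"maxItems":6},"minItems":1,"maxItems":10},"finger_gap":{"type":"number"},"grip_force":{"type":"number"},"only":{"type":"string"},"quiet":{"type":"boolean"},"lines":{"type":"string"}},"required":["ticks"],"additionalProperties":false}. ticks is a list of rows, 1 to 10 of them, each of 6 numbers: dx, dy, dz in mm, then a rotation vector rx, ry, rz in rad; each row is the pose to reach, as a shift and turn from the pose commanded when the call began, along the tool's axes at that moment; what a row does not reach only later rows make up. A row lasts 1/8 s, in which the tool goes at most 62.5 mm and 0.188 rad, less where a joint would pass 70% of its speed; a pose out of reach is approached as far as the arm can. finger_gap is the finger opening in mm, set as the call begins (left out keeps the last). The fingers move at their own pace and stop on an object; grip_force is the grip in N (left out, the last holds). Time passes only in rows, so rows that do not move let the fingers close. The tool returns the time, the measured TCP pose, the force, the opening and the grip force at its end. only (a regular expression) keeps the lines of the reply that match it, lines (a string "A,B") keeps lines A to B, and quiet returns only ok. Input that does not fit is refused with a message, and nothing moves.
- manip.state(): the state, without advancing time (a new reading comes with each control period).
- manip.get_image(name): name is "side" or "top" or "wrist"; returns the picture (420x560x3 uint8, red, green, blue); there is no depth.
- manip.camera_info(name): a dict with "fx", "fy", "cx", "cy" (pixels), "rvec" (rotation vector, rad) and "tvec" (3), from world to camera coordinates, as OpenCV has them. Camera axes: x right, y down, z forward; pixel columns grow to the right and rows downward; lengths in mm; the calibration is good to about 2 mm. A picture is of the moment at which its call begins: read the wrist's pose just before it. camera_info takes no time and is no camera call; for the wrist camera it gives the pose at the moment of the call.
- manip.close_job(): hands the job in; it is judged then, once.
The state is a dict: "t": time; "joint_pos": joint angles; "qd": joint speeds; "tau": joint torques, N m; "eef_pos": TCP position; "tcp_rot": TCP orientation; "force": force on the tool from outside, world axes, zero at the start; "torque": the same for the moment, N m; "opening": finger opening in mm; "finger_force": force on a finger pad.
Only numpy, scipy, OpenCV 4.12 (cv2) and the standard library are available. Lean on these libraries where they do the work, as an engineer would, in place of code of your own. Each camera call takes 0.05 s, during which the arm holds its last target. There are 200 camera calls.

## Working session

There is one attempt and no reset: what is moved stays moved. The work goes in short steps, Python scripts to look and compute and a tool call to move; the robot and the scene stay as the last step left them, time stands still between calls to the robot, and variables do not carry over. Pictures are saved under pics/ and viewed, at most 10 in all, crops included, and the job is handed in when it is done.

```bash
mkdir -p pics; ls
```

Run:
```python
from bench import manip
import cv2,numpy as np
for n in ("side","top"):
    im=manip.get_image(n); cv2.imwrite(f"pics/{n}0.png",im[:,:,::-1]); i=manip.camera_info(n); print(n,{k:np.round(v,3).tolist() for k,v in i.items()})
s=manip.state(); print(s['t'],s['eef_pos'],s['tcp_rot'],s['force'])
```

```text
bench.py
pics
side {'fx': 515.037, 'fy': 515.037, 'cx': 281.669, 'cy': 208.561, 'rvec': [2.143, -0.051, 0.039], 'tvec': [-542.443, 50.65, 912.666]}
top {'fx': 535.791, 'fy': 535.791, 'cx': 281.344, 'cy': 208.221, 'rvec': [2.155, -2.191, 0.152], 'tvec': [-25.867, 517.287, 1128.228]}
0.1 [212.85608491 587.02011197 237.99301707] [ 1.72986002e-01  9.84923927e-01 -8.34046187e-04 -7.56115881e-05] [-0.07914054  0.28170461  0.28197244]
```

View pics/side0.png

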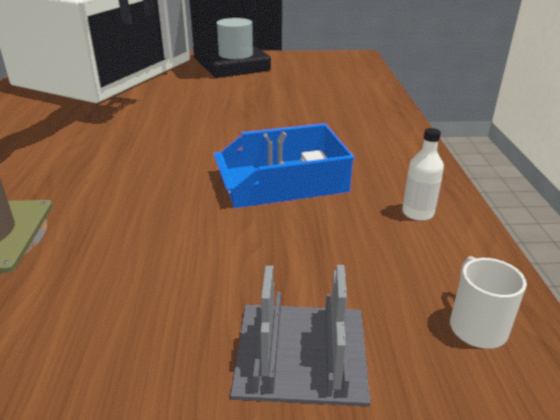

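View pics/top0.png

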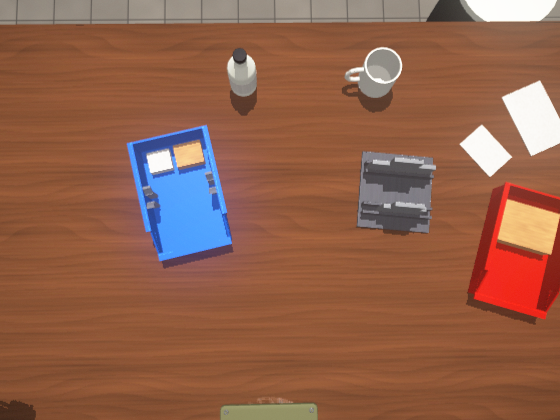

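The side view shows the bin around (283,163) and the stand at about (302,345) with two dividers. The top view shows the bin at (180,195) and the stand at (397,190). I'll enlarge both.

Run:
```python
import cv2,numpy as np
t=cv2.imread('pics/top0.png'); s=cv2.imread('pics/side0.png')
a=cv2.resize(t[140:240,345:445],(600,600),interpolation=cv2.INTER_CUBIC)
cv2.imwrite('pics/c1.png',a)
cv2.imwrite('pics/c2.png',cv2.resize(s[255:405,225:375],(600,600),interpolation=cv2.INTER_CUBIC))
cv2.imwrite('pics/c3.png',np.hstack([cv2.resize(t[120:270,120:240],(480,600),interpolation=cv2.INTER_CUBIC)]))
```

```text
(no output)
```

View pics/c1.png

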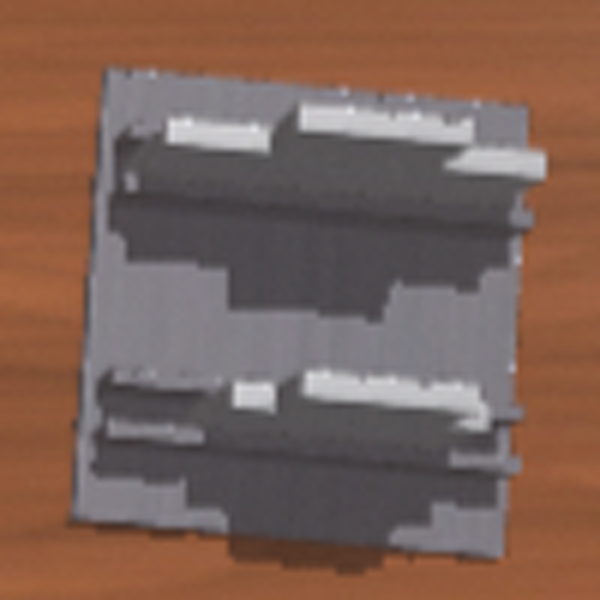

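View pics/c2.png

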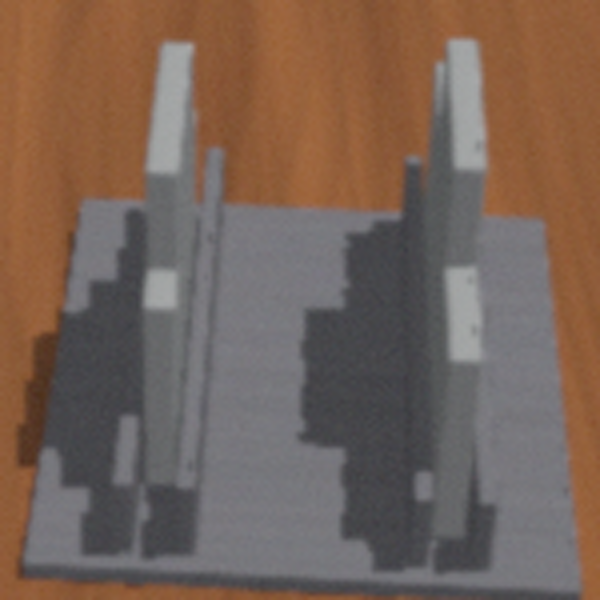

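View pics/c3.png

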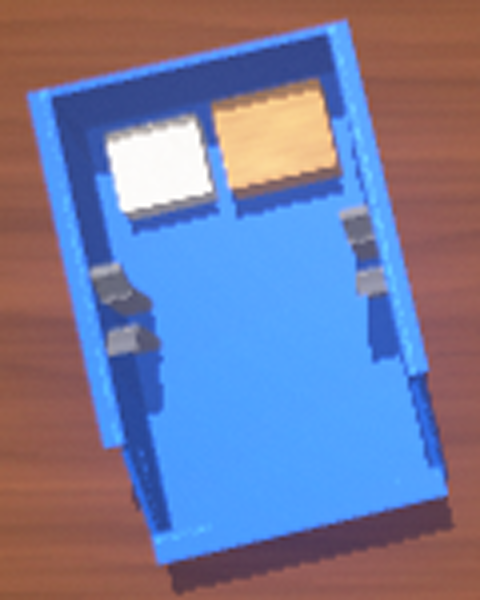

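The wide divider is the far (larger x) one. In the top crop it spans 165..545, against 232..490 for the near one, and its tab top corners are at (300,106), (472,122), (298,130) and (472,142). In the side crop the tab top corners are (447,40), (477,40), (455,168) and (486,168). The bin crop shows the outer rim corners at (28,92), (348,20), (428,372) and (105,447), and the groove mouths near (112,308) and (363,252).

Create h.py:
```python
import numpy as np,cv2
from bench import manip
from scipy.spatial.transform import Rotation as R
def cam(n,i=None):
    i=i or manip.camera_info(n); return np.array([[i['fx'],0,i['cx']],[0,i['fy'],i['cy']],[0,0,1]]),cv2.Rodrigues(np.array(i['rvec'],float))[0],np.array(i['tvec'],float)
def uncrop(p,o,s): return (np.array(p,float)+.5)/s-.5+np.array(o)
def ray(c,p):
    K,Rm,t=c; d=Rm.T@np.linalg.solve(K,[p[0],p[1],1]); return -Rm.T@t,d
def atz(c,p,z):
    o,d=ray(c,p); return o+d*(z-o[2])/d[2]
def tri(cs,ps):
    A=np.zeros((3,3));b=np.zeros(3)
    for c,p in zip(cs,ps):
        o,d=ray(c,p);d=d/np.linalg.norm(d);M=np.eye(3)-np.outer(d,d);A+=M;b+=M@o
    return np.linalg.solve(A,b)
def proj(c,X): return cv2.projectPoints(np.array(X,float).reshape(-1,3),cv2.Rodrigues(c[1])[0],c[2],c[0],None)[0][:,0]
```

Run:
```python
from h import *
np.set_printoptions(precision=1,suppress=True)
T,S=cam('top'),cam('side')
u=lambda p:uncrop(p,(345,140),6); v=lambda p:uncrop(p,(225,255),4); b=lambda p:uncrop(p,(120,120),4)
# top-view corners: left=+y ; side far = +y
tt=[(300,106),(472,122),(298,130),(472,142)]   # farL farR nearL nearR
ss=[(477,40),(486,168),(447,40),(455,168)]
P=np.array([tri([T,S],[u(a),v(c)]) for a,c in zip(tt,ss)]);print(P,P.mean(0))
w=P[0]+P[2]-P[1]-P[3];print('yaw deg of y axis',np.degrees(np.arctan2(-w[0],w[1])))
print('widths', [np.linalg.norm(atz(T,u(p),88)-atz(T,u(q),88)) for p,q in (((165,135),(546,165)),((232,395),(489,415)))])
rim=np.array([atz(T,b(p),82) for p in [(28,92),(348,20),(428,372),(105,447)]]);print(rim)
g=np.array([atz(T,b(p),80) for p in [(112,308),(363,252)]]);print(g,g.mean(0),np.degrees(np.arctan2(-(g[0]-g[1])[0],(g[0]-g[1])[1])))
W=cam('wrist');print('wristcam',-W[1].T@W[2],W[1]);s=manip.state();print(R.from_quat(s['tcp_rot']).as_matrix())
im=cv2.imread('pics/side0.png')[115:215,205:365];cv2.imwrite('pics/c4.png',cv2.resize(im,(800,500),interpolation=cv2.INTER_CUBIC))
```

```text
[[ 606.2 -261.5  128.9]
 [ 600.1 -319.5  128.1]
 [ 597.5 -260.5  128.6]
 [ 592.1 -319.   128.2]] [ 599.  -290.1  128.5]
yaw deg of y axis -5.634253068876216
widths [np.float64(133.2141882039313), np.float64(89.02732696166163)]
[[653.1 286.5  82. ]
 [689.6 120.4  82. ]
 [503.4  79.7  82. ]
 [467.4 244.5  82. ]]
[[539.3 242.2  80. ]
 [566.7 113.1  80. ]] [553.  177.6  80. ] 11.98327635440125
wristcam [135.1 614.9 385.2] [[ 0.3  0.9 -0. ]
 [ 0.9 -0.3  0.3]
 [ 0.3 -0.1 -0.9]]
[[-0.9  0.3 -0. ]
 [ 0.3  0.9 -0. ]
 [-0.  -0.  -1. ]]
```

View pics/c4.png

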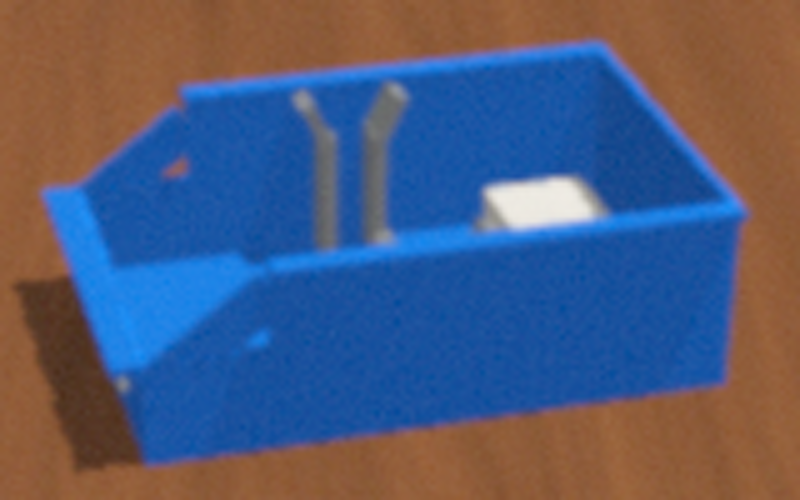

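The side crop confirms the bin height. The +y groove lies between the ribs at (338,137) and (364,135), with flare tips at (313,95) and (385,88). The rim corners are at (745,213) and (605,43), and the base corners at (722,384) and (150,463). I'll fit the bin pose using both views.

Run:
```python
from h import *
from scipy.optimize import least_squares
np.set_printoptions(precision=1,suppress=True)
T,S=cam('top'),cam('side')
u=lambda p:uncrop(p,(345,140),6); b=lambda p:uncrop(p,(120,120),4); s=lambda p:uncrop(p,(205,115),5)
print('rim BR,BL',tri([T,S],[b((348,20)),s((745,213))]),tri([T,S],[b((28,92)),s((605,43))]))
print('base',atz(S,s((722,384)),0),atz(S,s((150,463)),0))
m=[((-8,58,60),S,s((338,137))),((8,58,60),S,s((364,135))),((-18,58,80),S,s((313,95))),((18,58,80),S,s((385,88))),
 ((120,-78,0),S,s((722,384))),((-120,-78,0),S,s((150,463)))]
def bin2w(q,X): return R.from_euler('z',q[2]).apply(X)+[q[0],q[1],0]
f=lambda q:np.concatenate([(proj(c,bin2w(q,X))[0]-p) for X,c,p in m])
r=least_squares(f,[553,178,.21],loss='soft_l1');print(r.x,np.degrees(r.x[2]),f(r.x).reshape(-1,2))
q=[553,177.6,.2164]
for Y in(58,74,-58,-74):
  for X in(-18,18): print(X,Y,((proj(T,bin2w(q,[X,Y,80]))[0]-[120,120]+.5)*4-.5))
for a,c in (((165,135),(546,165)),((165,118),(546,148))):
  d=atz(T,u(a),88)-atz(T,u(c),88);print(np.degrees(np.arctan2(-d[0],d[1])), (atz(T,u(a),88)+atz(T,u(c),88))/2)
```

```text
rim BR,BL [688.8 120.1  84.4] [653.6 286.   83.8]
base [688.3 131.7   0. ] [455.7  80.7   0. ]
[554.  187.    0.2] 13.427953680971324 [[-0.9  0.6]
 [ 1.   0.2]
 [-0.5  1. ]
 [ 1.3  0.5]
 [-0.3 -1.8]
 [-0.1 -0.7]]
-18 58 [134.7 339.1]
18 58 [120.4 271.8]
-18 74 [104.1 346.2]
18 74 [ 89.9 278.8]
-18 -58 [355.3 288.1]
18 -58 [340.2 221.3]
-18 -74 [385.6 281.1]
18 -74 [370.4 214.4]
-5.328898993540276 [ 597.8 -290.1   88. ]
-5.324679245938127 [ 603.8 -290.4   88. ]
```

The two views agree on heights: 128 to 130 for the tab top and 84 for the bin rim. The bin's y still differs by several mm between the fits, so I'll take a wrist look over the bin on the way.

Create go.py:
```python
import sys
from h import *
np.set_printoptions(precision=3,suppress=True)
# target TCP x y z, yaw(deg) of tool y axis; ideal tool z straight down
s=manip.state();A=R.from_quat(s['tcp_rot']);p=np.array(s['eef_pos'])
x,y,z,a=map(float,sys.argv[1:5]);c,n=np.cos(np.radians(a)),np.sin(np.radians(a))
B=R.from_matrix(np.array([[-n,c,0],[c,n,0],[0,0,-1]]))
B=R.from_matrix(np.column_stack([np.cross([c,n,0],[0,0,-1]),[c,n,0],[0,0,-1]]))
print('t',s['t'],'shift',A.inv().apply(np.array([x,y,z])-p),'rot',(A.inv()*B).as_rotvec(),'pos',p,'F',np.array(s['force']))
```

```bash
python3 go.py 553 180 300 12.5
```

```text
t 0.1 shift [-458.49  -266.858  -61.498] rot [-0.001  0.001  1.005] pos [212.856 587.02  237.993] F [-0.079  0.282  0.282]
```

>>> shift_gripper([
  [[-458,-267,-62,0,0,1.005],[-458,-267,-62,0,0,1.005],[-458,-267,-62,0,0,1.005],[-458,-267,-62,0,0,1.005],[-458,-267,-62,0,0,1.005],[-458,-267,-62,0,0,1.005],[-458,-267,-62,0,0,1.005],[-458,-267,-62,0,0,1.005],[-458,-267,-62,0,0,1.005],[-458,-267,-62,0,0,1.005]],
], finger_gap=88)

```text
refused: ticks[0]: the value is too long (schema: maxItems 6). Nothing was moved.
```

The call was refused and nothing moved: it wants a list of rows, each a list of 6 numbers. Same move again in that form.

>>> shift_gripper([
  [-458,-267,-62,0,0,1.005],
  [-458,-267,-62,0,0,1.005],
  [-458,-267,-62,0,0,1.005],
  [-458,-267,-62,0,0,1.005],
  [-458,-267,-62,0,0,1.005],
  [-458,-267,-62,0,0,1.005],
  [-458,-267,-62,0,0,1.005],
  [-458,-267,-62,0,0,1.005],
  [-458,-267,-62,0,0,1.005],
  [-458,-267,-62,0,0,1.005],
], finger_gap=88)

```text
t: 1.35
eef_pos: [554.3, 176.9, 300.6]
tcp_rot: [0.628, 0.778, -0.0, 0.001]
force: [-0.1, 0.2, 0.3]
opening: 87.9
finger_force: 0.0
```

>>> shift_gripper([
  [0,0,0,0,0,0],
  [0,0,0,0,0,0],
  [0,0,0,0,0,0],
])

```text
t: 1.72
eef_pos: [551.8, 181.8, 300.6]
tcp_rot: [0.625, 0.781, -0.0, -0.0]
force: [0.0, 0.1, -0.2]
opening: 88.3
finger_force: 0.0
```

Run:
```python
from h import *
i=manip.camera_info('wrist');im=manip.get_image('wrist');cv2.imwrite('pics/w1.png',im[:,:,::-1])
import pickle;pickle.dump(i,open('w1.pkl','wb'))
cv2.imwrite('pics/w1b.png',cv2.resize(im[:,:,::-1],(800,600),interpolation=cv2.INTER_CUBIC))
```

```text
(no output)
```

View pics/w1b.png

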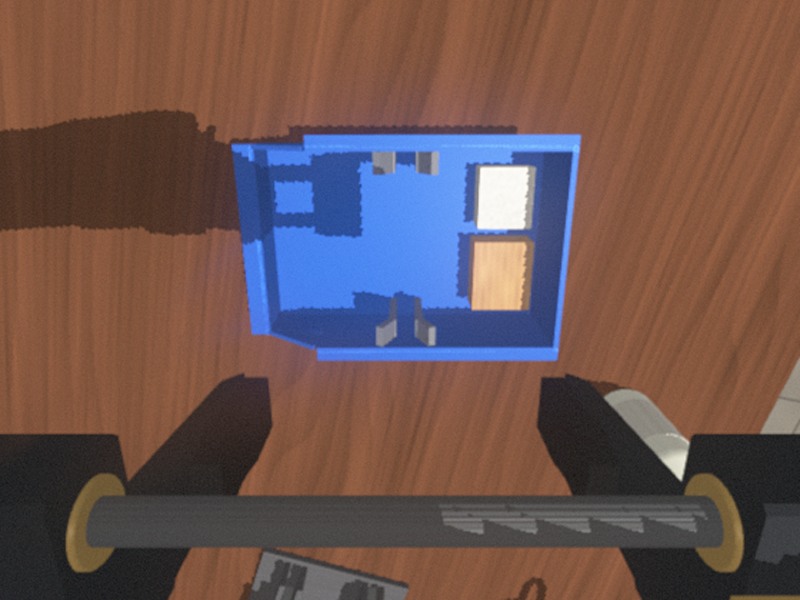

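The wrist view shows the groove mouths at about (405,163) on the +y side and (406,335) on the -y side. The outer rim corners are at (581,135), (557,360), (304,135) and (317,360).

Run:
```python
from h import *
import pickle
np.set_printoptions(precision=1,suppress=True)
W=cam('wrist',pickle.load(open('w1.pkl','rb')));T=cam('top')
k=lambda p:uncrop(p,(0,0),10/7)
b=lambda p:uncrop(p,(120,120),4)
rim=[tri([W,T],[k(p),b(q)]) for p,q in [((581,135),(28,92)),((557,360),(348,20)),((317,360),(428,372)),((304,135),(105,447))]]
print('rim tri',np.array(rim)); rm=np.array([atz(W,k(p),82) for p in [(581,135),(557,360),(317,360),(304,135)]]);print(rm)
g=[tri([W,T],[k(p),b(q)]) for p,q in [((405,163),(112,308)),((406,335),(363,252))]];print('grooves tri',np.array(g),np.mean(g,0))
g=np.array([atz(W,k(p),80) for p in [(405,163),(406,335)]]);print('w only',g,g.mean(0),np.degrees(np.arctan2(-(g[0]-g[1])[0],(g[0]-g[1])[1])))
for q in ([553,177.6,.2164],[553,180,.2164],[554,182.5,.2164]):
  print(q)
  for c,nm in((W,'w'),(T,'t')):
    for X in [(120,81,82),(120,-81,82)]+[(x,y,80) for y in(58,-58) for x in(-18,18)]:
      P=proj(c,R.from_euler('z',q[2]).apply(X)+[q[0],q[1],0])[0]
      print(nm,X,(P+.5)*10/7-.5 if nm=='w' else (P-[120,120]+.5)*4-.5)
```

```text
rim tri [[652.6 285.6  85.9]
 [690.2 120.5  83.5]
 [504.3  79.2  83.6]
 [467.9 244.4  80.8]]
[[654.2 286.   82. ]
 [691.8 120.   82. ]
 [505.3  78.   82. ]
 [468.5 244.1  82. ]]
grooves tri [[539.7 241.5  81.8]
 [568.6 113.1  77.7]] [554.2 177.3  79.7]
w only [[540.4 241.1  80. ]
 [569.9 113.8  80. ]] [555.1 177.4  80. ] 13.069036723756494
[553, 177.6, 0.2164]
w (120, 81, 82) [577.3 139.8]
w (120, -81, 82) [553.7 354.2]
w (-18, 58, 80) [377.7 172.8]
w (18, 58, 80) [428.6 173. ]
w (-18, -58, 80) [379.4 325.4]
w (18, -58, 80) [425.5 325.6]
t (120, 81, 82) [35.7 92.5]
t (120, -81, 82) [340.6  23.9]
t (-18, 58, 80) [134.7 339.1]
t (18, 58, 80) [120.4 271.8]
t (-18, -58, 80) [355.3 288.1]
t (18, -58, 80) [340.2 221.3]
[553, 180, 0.2164]
w (120, 81, 82) [578.5 136.2]
w (120, -81, 82) [554.6 351.5]
w (-18, 58, 80) [378.4 169.3]
w (18, 58, 80) [429.4 169.6]
w (-18, -58, 80) [380.1 322.6]
w (18, -58, 80) [426.2 322.9]
t (120, 81, 82) [31.1 92.6]
t (120, -81, 82) [336.   23.9]
t (-18, 58, 80) [130.1 339.2]
t (18, 58, 80) [115.7 271.9]
t (-18, -58, 80) [350.7 288.1]
t (18, -58, 80) [335.6 221.3]
[554, 182.5, 0.2164]
w (120, 81, 82) [581.1 132.8]
w (120, -81, 82) [556.8 349. ]
w (-18, 58, 80) [380.5 166.1]
w (18, 58, 80) [431.6 166.4]
w (-18, -58, 80) [382. 320.]
w (18, -58, 80) [428.2 320.2]
t (120, 81, 82) [26.2 90.8]
t (120, -81, 82) [331.2  22.1]
t (-18, 58, 80) [125.2 337.3]
t (18, 58, 80) [110.9 270. ]
t (-18, -58, 80) [345.8 286.3]
t (18, -58, 80) [330.8 219.5]
```

```bash
python3 go.py 600 -290 230 -5.4
```

```text
t 1.775 shift [-470.631  -55.958   70.521] rot [-0.    -0.     0.314] pos [552.025 181.489 300.673] F [ 0.664  0.153 -0.027]
```

Three views agree on the bin centre at about (554, 177.5), yaw 12.6°. Next, over to the stand.

>>> shift_gripper([
  [-471,-56,70,0,0,0.314],
  [-471,-56,70,0,0,0.314],
  [-471,-56,70,0,0,0.314],
  [-471,-56,70,0,0,0.314],
  [-471,-56,70,0,0,0.314],
  [-471,-56,70,0,0,0.314],
  [-471,-56,70,0,0,0.314],
  [-471,-56,70,0,0,0.314],
  [-471,-56,70,0,0,0.314],
  [-471,-56,70,0,0,0.314],
])

```text
t: 3.02
eef_pos: [600.1, -289.9, 230.5]
tcp_rot: [0.74, 0.673, 0.001, -0.001]
force: [0.5, 0.7, -0.1]
opening: 87.9
finger_force: 0.0
```

>>> shift_gripper([
  [0,0,0,0,0,0],
  [0,0,0,0,0,0],
  [0,0,0,0,0,0],
])

```text
t: 3.4
eef_pos: [600.0, -290.7, 230.9]
tcp_rot: [0.74, 0.673, 0.0, 0.0]
force: [0.4, 0.2, 0.8]
opening: 88.1
finger_force: 0.0
```

Run:
```python
from h import *
i=manip.camera_info('wrist');im=manip.get_image('wrist')
import pickle;pickle.dump(i,open('w2.pkl','wb'))
cv2.imwrite('pics/w2b.png',cv2.resize(im[:,:,::-1],(800,600),interpolation=cv2.INTER_CUBIC))
```

```bash
python3 go.py 600 -290 93 -5.4
```

```text
t 3.45 shift [  0.956  -0.051 137.876] rot [ 0.    -0.    -0.001] pos [ 599.936 -290.965  230.876] F [-0.55   0.112 -0.196]
```

View pics/w2b.png

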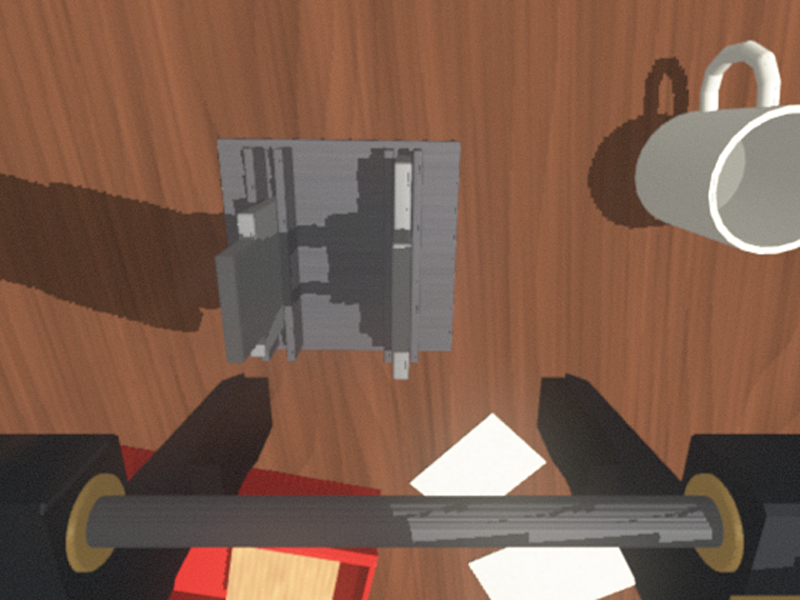

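The wide tab's top runs from row 246 to 352 at columns 392 to 411. The shoulder ends are at rows 163 (columns 396 to 411) and 379 (columns 394 to 409).

Run:
```python
from h import *
import pickle
np.set_printoptions(precision=1,suppress=True)
W=cam('wrist',pickle.load(open('w2.pkl','rb')));k=lambda p:uncrop(p,(0,0),10/7)
a,b=[atz(W,k(p),130) for p in((401.5,247),(401,352))];print(a,b,(a+b)/2,np.linalg.norm(a-b))
a,b=[atz(W,k(p),88) for p in((403.5,163),(401.5,379))];print(a,b,(a+b)/2,np.linalg.norm(a-b),np.degrees(np.arctan2(-(a-b)[0],(a-b)[1])))
```

```text
[ 603.2 -263.2  130. ] [ 597.4 -320.4  130. ] [ 600.3 -291.8  130. ] 57.49138286557982
[ 607.6 -225.5   88. ] [ 593.8 -358.4   88. ] [ 600.7 -291.9   88. ] 133.6297546859223 -5.936374182595228
```

The wrist measurement puts the divider at (600.4, -291) with width 133.6, which matches the text. Descend and grip.

>>> shift_gripper([
  [0,0,50,0,0,0],
  [0,0,95,0,0,0],
  [0,0,120,0,0,0.005],
  [0,0,137,0,0,0.005],
  [0,0,137,0,0,0.005],
  [0,0,137,0,0,0.005],
])

```text
t: 4.2
eef_pos: [600.7, -291.9, 94.9]
tcp_rot: [0.742, 0.671, 0.0, 0.001]
force: [-0.0, -0.2, 0.4]
opening: 88.1
finger_force: 0.0
```

>>> shift_gripper([
  [0,0,0,0,0,0],
  [0,0,0,0,0,0],
  [0,0,0,0,0,0],
  [0,0,0,0,0,0],
  [0,0,0,0,0,0],
  [0,0,0,0,0,0],
], finger_gap=0, grip_force=35)

```text
t: 4.95
eef_pos: [599.8, -291.4, 93.7]
tcp_rot: [0.742, 0.671, 0.0, -0.0]
force: [0.1, -0.5, 0.7]
opening: 30.0
finger_force: 0.0
```

```bash
python3 go.py 600 -290 93 -5.7
```

```text
t 4.95 shift [1.452 0.079 0.664] rot [-0.    -0.    -0.002] pos [ 599.775 -291.436   93.664] F [ 0.095 -0.465  0.747]
```

Still closing, so I'll wait, then lift.

>>> shift_gripper([
  [0,0,0,0,0,0],
  [0,0,0,0,0,0],
  [0,0,0,0,0,0],
  [0,0,0,0,0,0],
  [0,0,0,0,0,0],
])

```text
t: 5.58
eef_pos: [599.7, -291.4, 93.6]
tcp_rot: [0.742, 0.671, 0.0, -0.0]
force: [-0.0, 0.1, 0.2]
opening: 9.8
finger_force: 34.9
```

>>> shift_gripper([
  [0,0,-10,0,0,0],
  [0,0,-30,0,0,0],
  [0,0,-60,0,0,0],
  [0,0,-100,0,0,0],
  [0,0,-140,0,0,0],
  [0,0,-140,0,0,0],
])

```text
t: 6.32
eef_pos: [602.1, -292.9, 239.0]
tcp_rot: [0.742, 0.67, 0.002, 0.004]
force: [0.1, -0.2, -1.2]
opening: 9.6
finger_force: 34.9
```

```bash
python3 go.py 554 177.5 234 12.6
```

```text
t 6.325 shift [463.108 -95.486   2.765] rot [ 0.008  0.004 -0.321] pos [ 602.109 -292.877  239.038] F [ 0.072 -0.163 -1.246]
```

>>> shift_gripper([
  [40,-8,0,0,0,-0.03],
  [100,-20,0,0,0,-0.07],
  [160,-32,0,0,0,-0.11],
  [220,-44,0,0,0,-0.15],
  [280,-56,0,0,0,-0.19],
  [340,-68,0,0,0,-0.23],
  [400,-80,0,0,0,-0.28],
  [440,-88,0,0,0,-0.31],
  [462,-93,0,0,0,-0.32],
  [462,-93,0,0,0,-0.32],
])

```text
t: 7.58
eef_pos: [552.8, 179.9, 233.3]
tcp_rot: [0.624, 0.781, -0.0, -0.001]
force: [0.4, -1.2, -2.3]
opening: 9.9
finger_force: 34.9
```

>>> shift_gripper([
  [0,0,0,0,0,0],
  [0,0,0,0,0,0],
  [0,0,0,0,0,0],
  [0,0,0,0,0,0],
])

```text
t: 8.07
eef_pos: [554.0, 176.9, 233.7]
tcp_rot: [0.626, 0.78, -0.0, 0.0]
force: [0.0, 0.7, -1.3]
opening: 9.8
finger_force: 34.9
```

```bash
python3 go.py 554 177.5 234 12.6;  python3 - <<'E'
from h import *
i=manip.camera_info('wrist');im=manip.get_image('wrist')
import pickle;pickle.dump(i,open('w3.pkl','wb'))
cv2.imwrite('pics/w3b.png',cv2.resize(im[:,:,::-1],(800,600),interpolation=cv2.INTER_CUBIC))
E
```

```text
t 8.075 shift [ 0.532  0.163 -0.26 ] rot [ 0.     0.    -0.002] pos [553.956 176.945 233.74 ] F [ 0.003  0.662 -1.323]
```

View pics/w3b.png

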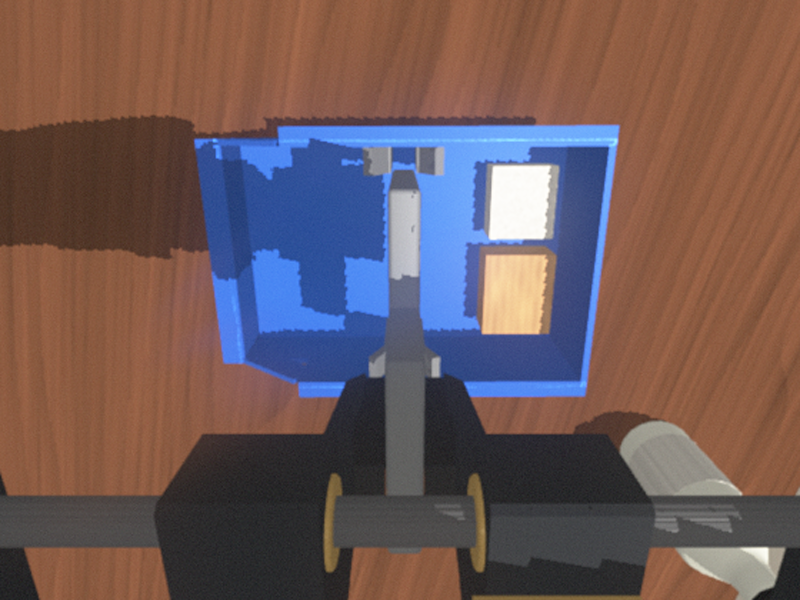

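The divider (columns 389 to 420, mid 404.5) is aligned with the +y groove (mid about 404) and the -y ribs (mid 404.5). Lower it in.

>>> shift_gripper([
  [0,0,25,0,0,0],
  [0,0,50,0,0,0],
  [0,0,70,0,0,0],
  [0,0,80,0,0,0],
  [0,0,90,0,0,0],
  [0,0,100,0,0,0],
  [0,0,100,0,0,0],
])

```text
t: 9.0
eef_pos: [553.5, 177.5, 133.2]
tcp_rot: [0.626, 0.78, -0.0, -0.0]
force: [-0.2, -0.7, -1.1]
opening: 9.5
finger_force: 34.9
```

```bash
python3 go.py 554 177.5 90.6 12.6
```

```text
t 9.0 shift [-0.075  0.52  42.605] rot [-0.001  0.    -0.001] pos [553.517 177.471 133.205] F [-0.201 -0.666 -1.123]
```

No contact so far. Continue to the floor.

>>> shift_gripper([
  [0,0,8,0,0,0],
  [0,0,16,0,0,0],
  [0,0,24,0,0,0],
  [0,0,32,0,0,0],
  [0,0,38,0,0,0],
  [0,0,41,0,0,0],
  [0,0,44,0,0,0],
  [0,0,44,0,0,0],
])

```text
t: 10.0
eef_pos: [554.4, 177.7, 90.5]
tcp_rot: [0.626, 0.78, 0.001, 0.0]
force: [-1.0, -1.0, 4.8]
opening: 9.9
finger_force: 34.9
```

```bash
python3 go.py 554 177.5 90.6 12.6
```

```text
t 10.0 shift [-0.089 -0.478 -0.054] rot [ 0.002 -0.    -0.001] pos [554.447 177.691  90.547] F [-0.973 -0.985  4.759]
```

TCP z is 90.5, where 90.6 was expected, with light floor contact. Release and retreat.

>>> shift_gripper([
  [0,0,0,0,0,0],
  [0,0,0,0,0,0],
  [0,0,0,0,0,0],
  [0,0,0,0,0,0],
  [0,0,0,0,0,0],
  [0,0,0,0,0,0],
], finger_gap=60)

```text
t: 10.75
eef_pos: [553.9, 177.6, 89.7]
tcp_rot: [0.626, 0.78, 0.0, -0.0]
force: [-0.3, 0.2, -0.1]
opening: 59.9
finger_force: 0.0
```

>>> shift_gripper([
  [0,0,-20,0,0,0],
  [0,0,-60,0,0,0],
  [0,0,-110,0,0,0],
  [0,0,-160,0,0,0],
  [0,0,-200,0,0,0],
  [0,0,-210,0,0,0],
  [0,0,-210,0,0,0],
  [0,0,-210,0,0,0],
  [0,0,-210,0,0,0],
])

```text
t: 11.88
eef_pos: [553.1, 177.3, 298.2]
tcp_rot: [0.626, 0.78, -0.001, -0.001]
force: [0.4, -0.7, 0.1]
opening: 59.9
finger_force: 0.0
```

Run:
```python
from h import *
S=manip.get_image('side')[:,:,::-1];W=manip.get_image('wrist')[:,:,::-1]
z=lambda i:cv2.resize(i,(400,300))
cv2.imwrite('pics/f.png',np.vstack([np.hstack([cv2.resize(S[105:225,195:355],(400,300),interpolation=cv2.INTER_CUBIC),z(W)]),np.hstack([z(S),z(manip.get_image('top')[:,:,::-1])])]))
```

```text
(no output)
```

View pics/f.png

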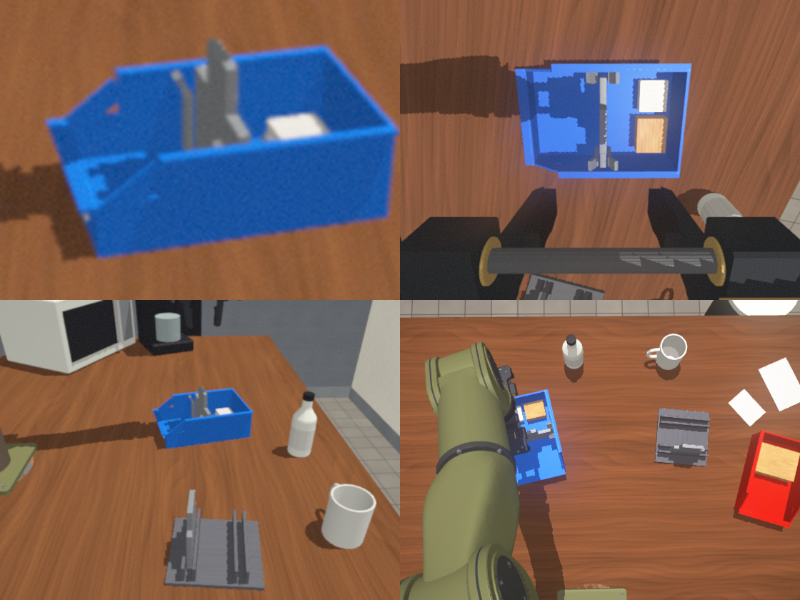

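The divider sits upright in both grooves (wrist panel, column 603, rows 77 to 167). The narrow divider is still in the stand, and the gripper is clear of everything.

```bash
python3 -c "
from bench import manip
print(manip.close_job())"
```

```text
the job is handed in; nothing more can be done
None
```

The wide divider is home on the floor of the blue bin in both grooves and released, the narrow one still stands in the stand, and I handed the job in at about 12 s.

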